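Park the captive screw and tilt out the waste caddy

TASK

The waste caddy is locked shut by the spring-loaded captive screw on its top. Draw the screw up against its spring and turn it counter-clockwise until its thread catches, then on to the thread's stop with a light grip, without forcing it, so that it stays up by itself when let go. Then ease the caddy's bin wide open by its bar handle, leaving everything else standing where it is.

Things in the scene. Friction and masses are not known exactly. Their poses are not given: they have to be found in the camera images.
- screw_head (a point): Centre of the captive screw's round knurled head: dark steel, 34 mm across, 22 mm high, axis vertical, above a 25 mm wide brass barrel near the case top's front left corner (as the robot sees it). At rest its underside is 29 mm above the case top, 2 mm above the barrel. The point rises with the head but does not turn; its x axis points from the case's front to its back.
- stem (a joint): How far the screw is drawn up, m; 0 at rest. Its spring pulls it down: 6 N at 0, 11 N at 12.5 mm. Not yet caught, it meets the underside of the barrel's thread, a hard stop, after 8 to 10.5 mm (its angle is hidden), and drops back if let go. Just caught and resting on the thread it reads about 8.5 mm, at the thread's stop about 12.5 mm; above 11 mm its nose is clear of the bin.
- screw: The turning screw: head, thread and nose; origin on its axis, level with the case top when at rest; it turns about z (up). Single right-hand thread, 10 mm lead: turned counter-clockwise from above while drawn lightly up, climbing 10 mm a turn, it catches after 0.5 to 1.7 rad, then turns 2.5 rad on to a hard stop. Caught, it has 2 mm of axial play and keeps its place when let go.
- barrel: Fixed brass barrel with the inner thread, 25 mm wide, 27 mm high, on a 33 mm wide foot; origin at the centre of its foot on the case top. The thread is spoilt by a contact force over 75 N, as when the head is turned on against its stop with over 0.55 N m: fingers gripping with about 15 N slip before that, strong ones do not. Turning freely takes under 0.1 N m.
- case: White sheet-steel case of the waste caddy, fixed to the counter, 170 mm deep (x), 260 mm wide (y), 190 mm high; origin at the centre of its underside; its front faces its own -x. The screw's axis is at (-67, +95) mm from the origin.
- bin_handle (a point): Middle of the round steel bar handle on the bin's front, 120 mm long, lying along the case's y, 12 mm thick at most; its axis is 35 mm out from the bin's front and, shut, 162 mm above the counter, 28 mm below the case top.
- bin (a joint): Tilt of the bin, rad: 0 shut, 0.6 fully out on its stop. It hinges along y at the case's front face, 12 mm above the counter, the top swinging out to the case's -x. It falls shut when little open and stays open beyond about 0.5. It weighs about 0.9 kg; a pull of 3 to 6 N at the handle moves it. The screw's nose, when down, locks it.
- jar: Small glass jar, 60 mm wide, 85 mm high, standing on the back of the case top on the side away from the screw; origin under its centre. To be left alone.
- mug: White mug, 82 mm wide, 92 mm high, on the bamboo rack; origin under its centre. To be left alone.
- shaker: Steel cocktail shaker with screw cap, 90 mm wide, 195 mm high, on the counter; origin under its centre. To be left alone.
- oil: Green glass bottle, 62 mm wide, 190 mm high; origin under its centre. To be left alone.
- bowl: Blue bowl of lemons, 164 mm wide, 60 mm high; origin under its centre. To be left alone.
- bulb: Red silicone baster bulb, 54 mm wide, 85 mm high, standing on the counter in front to the left; origin under its centre. To be left alone.
- jigger: Copper jigger, 46 mm wide, 83 mm high, standing on the counter in front to the right; origin under its centre. To be left alone.

How it is judged (in metres and radians):
On the way, in this order (a step that is already met when the one before it is completed fails the run):
1. the screw is drawn up more than 6 mm while the fingers hold it (value of joint stem above 0.006 m and contact force between the fingers and screw above 0.5 N), for 0.1 s.
2. the screw stays up by itself, driven out more than 11.8 mm, with the fingers off it (value of joint stem above 0.0118 m and contact force between the fingers and screw below 0.05 N), for 0.3 s.
3. the bin is tilted out more than 0.5 rad (value of joint bin above 0.5 rad), for 0.2 s.
At the end, for the whole second after the job is handed in: The bin is at rest tilted out more than 0.5 rad (of 0.6) and the screw is still parked up, more than 11.8 mm out (its stop is at about 12.5 mm) (value of joint bin above 0.5 rad and velocity of joint bin between -0.1 and 0.1 rad/s and value of joint stem above 0.0118 m); the robot touches nothing.
It fails at once if the thread is forced: more than 75 N between screw and barrel (contact force between screw and barrel above 75 N).
It fails at once if the bin is wrenched against the screw's nose: more than 30 N (contact force between screw and bin above 30 N).
It fails at once if the bin is flung open: faster than 2 rad/s (velocity of joint bin above 2 rad/s).
It fails at once if a bystander is knocked over or shoved more than 30 mm (distance of any of jar, mug, shaker, oil, bowl, bulb, jigger from where it was at the start of the episode above 0.03 m or angle between any of jar, mug, shaker, oil, bulb, jigger's own z axis and vertical above 0.5 rad).
It also fails if it takes over 72 s, if anything falls off the work surface, if the arm or the gripper's body presses on something with over 40 N, if the wrist force passes 120 N, or if a joint passes its speed limit or range.

ROBOT

A 6-joint arm with a two-finger parallel gripper is mounted at the origin on the work surface. World frame = base frame: x ahead of the robot, y to its left, z up, the work surface at z = 0. Lengths are in m, angles in degrees, forces in N, time in s.
With the tool pointing down it reaches from about 0.375 to 0.9 m from the base axis. Payload 3.1 kg.
Tool frame: the origin (TCP) lies at the very end of the fingers, on their centre line; the grasp point (between the pads) lies 19 mm behind it (bot.tcp_to_grasp is the distance from the TCP to the grasp point, in m); z points along the fingers, y is the direction in which the jaws open and shut (so a half turn about z gives the same grasp; the last joint's range is limited). The gripper opens to 87 mm and grips with 3 to 60 N. Pads are 19 mm wide; open, the fingers measure 117 mm over their backs; the gripper's body (75 mm by 190 mm) begins 51 mm behind the grasp point.
Start: joints at [-76.232, 30.224, 82.088, -0, 67.689, -10.227], TCP at [0.254, -0.571, 0.202] pointing down, gripper open.
Joint ranges: [-176.69, 176.69], [-43.24, 126.21], [12.49, 139.97], [-82, 262], [0, 151.66], [-163.58, 163.58]. Speed limits (degrees/s): [159.86, 159.86, 180, 180, 180, 180].

INTERFACE

Orientations are given as a 3x3 rotation matrix whose columns are the frame's x, y, z axes.
In Python, from rig import telemetry, eyes, order, bot gives the robot as it stands. The module is installed in compiled form; this text tells all that it offers.
- The arm moves only by the tool servo_tool, never from a script. Its argument "targets" is a list of rows, each a list of 2 entries, a list of its own where there are three numbers: the shift along the tool's x, y, z in m, then the turn, a rotation vector about the tool's x, y, z in rad. In form: [[[tx, ty, tz], [wx, wy, wz]], ...]. A call has 1 to 12 rows; each row is the pose to reach, as a shift and turn from the pose commanded when the call began, along the tool's axes at that moment; what a row does not reach only later rows make up. A row lasts 1/8 s, in which the tool goes at most 62.5 mm and 10.7 degrees, less where a joint would pass 70% of its speed; a pose out of reach is approached as far as the arm can. A call with a gripper value outside its range is refused whole. "gripper" is the finger opening in m, from 0 to 0.087, set as the call begins (left out, the last holds). The fingers move at their own pace and stop on an object; the grip force is fixed at half the most. Time passes only in rows, so rows that repeat a pose let the fingers close. It gives the time, the measured TCP pose, the force and the opening at its end, in the units of the state.
- telemetry.read_state(): the state, without advancing time (a new reading comes with each control period).
- eyes.capture(name): name is "scene" or "top" or "wrist"; returns a dict with "pixels" (400x640x3 uint8, blue, green, red), "intrinsics" (3x3 intrinsics, pixels), "extrinsics" (4x4, takes a point from camera to world coordinates); the wrist camera has in their place "T_tool_cam" (4x4, takes a point from camera to tool coordinates, whose origin is the TCP and whose axes are the flange's). Camera axes: x right, y down, z forward; pixel columns grow to the right and rows downward; lengths in m; the calibration is good to about 2 mm. A picture is of the moment at which its call begins: read the wrist's pose just before it. There is no depth.
- order.hand_in(): hands the job in, once; it reports no verdict.
The state is a dict: "time_s": time; "joint_positions": joint angles; "qvel": joint speeds; "tau": joint torques, N m; "position": TCP position; "tcp_rot": TCP orientation; "force": force on the tool from outside, world axes, zero at the start; "moment": the same for the moment, N m; "opening": opening from 0.0 (shut) to 1.0 (fully open).
Only numpy, scipy, OpenCV 4.12 (cv2) and the standard library are available. Lean on these libraries where they do the work, as an engineer would, in place of code of your own. Each camera call takes 0.05 s, during which the arm holds its last target. There are 200 camera calls.

## Working session

There is one attempt and no reset: what is moved stays moved. The work goes in short steps, Python scripts to look and compute and a tool call to move; the robot and the scene stay as the last step left them, time stands still between calls to the robot, and variables do not carry over. Pictures are saved under pics/ and viewed, about 8 in all and at most 12, crops included, and the job is handed in when it is done.

Besides the shell and the picture viewer there is one more tool, called after "Emit:" by a JSON object that holds its "name" and its "arguments". servo_tool: Moves the arm, as the interface text tells. Its arguments: {"type":"object","properties":{"targets":{"type":"array","items":{"type":"array"}},"gripper":{"type":"number"}},"required":["targets"]}

```bash
mkdir -p pics; python3 - <<'E'
from rig import telemetry, eyes, order, bot
import cv2,numpy as np
s=telemetry.read_state();print(s)
for n in ("scene","top"):
    c=eyes.capture(n);cv2.imwrite(f"pics/{n}0.png",c["pixels"]);print(n,c["intrinsics"],c["extrinsics"])
    np.savez(n+"0.npz",**c)
c=eyes.capture("wrist");print(c["T_tool_cam"],c["intrinsics"])
E
```

```text
{'time_s': 0.0, 'joint_positions': array([-7.62327972e+01,  3.02792901e+01,  8.21570926e+01, -1.62479509e-03,
        6.76879833e+01, -1.02290721e+01]), 'qvel': array([ 0.1074975 ,  0.00081593,  0.05662567, -0.01170709, -0.10496296,
       -0.03709516]), 'tau': array([ 9.17746693e-04, -4.40039241e+01, -1.76590562e+01,  6.33442705e-02,
        5.82565984e-02, -1.71708280e-04]), 'position': array([ 0.25398634, -0.57021359,  0.20146428]), 'tcp_rot': array([[ 9.13567608e-01,  4.06686528e-01, -5.42034089e-04],
       [ 4.06686731e-01, -9.13565260e-01,  2.10199241e-03],
       [ 3.59668484e-04, -2.14075025e-03, -9.99997644e-01]]), 'force': array([-0.44591773,  0.61092765, -0.46602742]), 'moment': array([-0.00624413,  0.03106143, -0.0254836 ]), 'opening': 1.0029415181514076}
scene [[442.3992057    0.         317.18719402]
 [  0.         442.3992057  198.14068851]
 [  0.           0.           1.        ]] [[-4.74813983e-01  7.01451410e-01 -5.31523848e-01  1.27143570e+00]
 [ 8.80085788e-01  3.77870027e-01 -2.87512171e-01  4.32671827e-01]
 [-8.28887137e-04 -6.04301384e-01 -7.96755389e-01  1.2
[... 176 characters left out ...]
          0.           1.        ]] [[ 2.75297128e-02 -9.98543963e-01  4.63904019e-02  4.86377033e-01]
 [-9.99618582e-01 -2.76017542e-02 -9.12960755e-04  2.48376358e-02]
 [ 2.19208792e-03 -4.63475742e-02 -9.98922969e-01  1.41823867e+00]
 [ 0.00000000e+00  0.00000000e+00  0.00000000e+00  1.00000000e+00]]
[[-5.44211246e-04 -9.53624266e-01 -3.00999107e-01  8.41869026e-02]
 [ 9.99999404e-01 -2.33946973e-04 -1.06682513e-03 -9.02524286e-04]
 [ 9.46932501e-04 -3.00999508e-01  9.53623825e-01 -1.81416491e-01]
 [ 0.00000000e+00  0.00000000e+00  0.00000000e+00  1.00000000e+00]] [[277.97215669   0.         317.25079276]
 [  0.         277.97215669 200.72297247]
 [  0.           0.           1.        ]]
```

View pics/scene0.png

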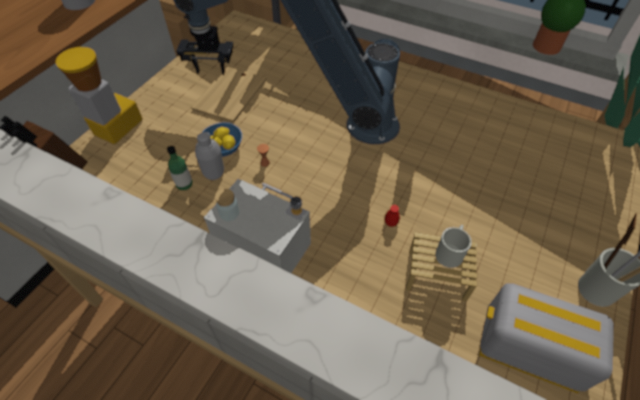

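View pics/top0.png

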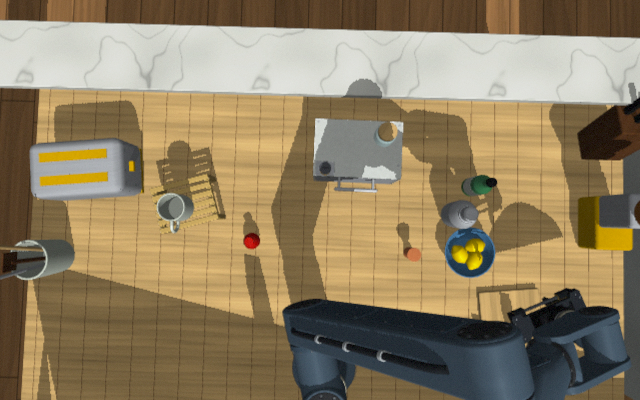

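The scene view shows the screw at about (296,203) and the handle at about (280,191). The top view shows the screw at (325,168), the handle bar from (336,186) to (376,190), and the case top from (314,119) to (403,182). I'll triangulate the screw head and look closer at the top view.

```bash
cat > h.py <<'E'
import cv2,numpy as np
def P(K,T): return K@np.linalg.inv(T)[:3]
def tri(Ps,pts):
    X=cv2.triangulatePoints(Ps[0],Ps[1],np.array(pts[0],float).reshape(2,1),np.array(pts[1],float).reshape(2,1));return (X[:3]/X[3]).ravel()
def onz(K,T,uv,z):
    d=T[:3,:3]@np.linalg.inv(K)@np.array([uv[0],uv[1],1.]);return T[:3,3]+d*(z-T[2,3])/d[2]
def wristT(s,c):
    T=np.eye(4);T[:3,:3]=s["tcp_rot"];T[:3,3]=s["position"];return T@c["T_tool_cam"]
E
python3 - <<'E'
from h import *
a=np.load("scene0.npz");b=np.load("top0.npz")
print(tri([P(a["intrinsics"],a["extrinsics"]),P(b["intrinsics"],b["extrinsics"])],[(296,202),(325,168)]))
K,T=b["intrinsics"],b["extrinsics"]
for n,uv,z in [("screw",(325,167.5),.24),("hL",(336,188),.162),("hR",(376,189),.162),("cFL",(314,179.5),.19),("cFR",(401,182),.19),("cBL",(314.5,119),.19),("cBR",(404,122),.19),("bulb",(252,241),.05),("jig",(413,254),.08),("bowl",(470,252),.06)]: print(n,onz(K,T,uv,z).round(3))
i=b["pixels"][105:205,290:420];c=a["pixels"][170:270,190:330]
cv2.imwrite("pics/z.png",np.hstack([cv2.resize(i,(390*1,300),interpolation=3),cv2.resize(c,(410,300),interpolation=3)]))
E
```

```text
[0.62981798 0.01497611 0.23019037]
screw [0.631 0.014 0.24 ]
hL [ 0.579 -0.021  0.162]
hR [ 0.58  -0.141  0.162]
cFL [0.6   0.045 0.19 ]
cFR [ 0.6  -0.21  0.19]
cBL [0.78  0.049 0.19 ]
cBR [ 0.778 -0.216  0.19 ]
bulb [0.408 0.243 0.05 ]
jig [ 0.382 -0.274  0.08 ]
bowl [ 0.392 -0.462  0.06 ]
```

View pics/z.png

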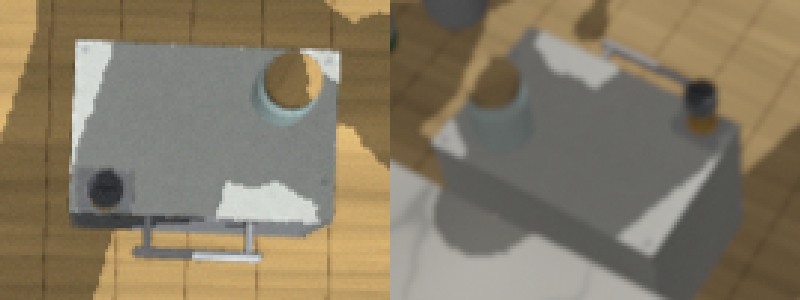

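The crops confirm the dark head on its brass barrel at the case's front left corner, with yaw near 0. Measured screw position: (0.631, 0.014), z about 0.23. Next I rise and go over to it, with j6 wound up to about 140° so there is room to turn counter-clockwise.

Emit:
{"name": "servo_tool", "arguments": {"targets": [[[0, 0, -0.05], [0, 0, 0]], [[0, 0, -0.1], [0, 0, 0]], [[0, 0, -0.15], [0, 0, 0]], [[0.04, -0.026, -0.15], [0, 0, 0.09]], [[0.08, -0.052, -0.15], [0, 0, 0.18]], [[0.12, -0.078, -0.15], [0, 0, 0.27]], [[0.16, -0.105, -0.15], [0, 0, 0.36]], [[0.2, -0.131, -0.15], [0, 0, 0.45]], [[0.24, -0.157, -0.15], [0, 0, 0.54]], [[0.28, -0.183, -0.15], [0, 0, 0.63]], [[0.32, -0.21, -0.15], [0, 0, 0.72]], [[0.36, -0.236, -0.15], [0, 0, 0.81]]], "gripper": 0.06}}

```text
time_s: 1.65
position: [0.4876, -0.2074, 0.3522]
tcp_rot: [[0.923, -0.384, -0.0], [-0.384, -0.923, 0.0], [-0.0, -0.0, -1.0]]
force: [0.6, -0.3, 0.4]
opening: 0.688
```

```bash
cat > go.py <<'E'
import sys;from h import *
from rig import telemetry
s=telemetry.read_state();R=s["tcp_rot"];g=np.array([float(x) for x in sys.argv[1:4]])
yaw=np.degrees(np.arctan2(R[1,0],R[0,0]))
print("t",s["time_s"],"pos",s["position"].round(4),"yaw",yaw.round(2),"j",s["joint_positions"].round(1),"F",s["force"].round(2),"M",s["moment"].round(3),"op",s["opening"])
print("tool shift",(R.T@(g-s["position"])).round(4), "z-axis",R[:,2].round(4))
if len(sys.argv)>4: print("tool turn z",np.radians(yaw-float(sys.argv[4])).round(3))
E
python3 go.py .631 .014 .33 -50
```

```text
t 1.65 pos [ 0.4876 -0.2074  0.3522] yaw -22.59 j [-35.1  14.3  83.4  -0.   82.2  77.5] F [ 0.63 -0.34  0.39] M [ 0.067  0.057 -0.05 ] op 0.6879757027460212
tool shift [ 0.0474 -0.2595  0.0222] z-axis [-4.e-04  2.e-04 -1.e+00]
tool turn z 0.478
```

Emit:
{"name": "servo_tool", "arguments": {"targets": [[[0.01, -0.05, 0.003], [0, 0, 0.1]], [[0.02, -0.1, 0.006], [0, 0, 0.2]], [[0.03, -0.15, 0.01], [0, 0, 0.3]], [[0.04, -0.2, 0.015], [0, 0, 0.4]], [[0.0474, -0.24, 0.022], [0, 0, 0.478]], [[0.0474, -0.2595, 0.022], [0, 0, 0.478]], [[0.0474, -0.2595, 0.022], [0, 0, 0.478]], [[0.0474, -0.2595, 0.022], [0, 0, 0.478]]]}}

```text
time_s: 2.65
position: [0.6293, 0.0116, 0.3308]
tcp_rot: [[0.645, -0.764, -0.0], [-0.764, -0.645, -0.001], [0.001, 0.001, -1.0]]
force: [-0.1, -0.1, -0.2]
opening: 0.688
```

```bash
cat > w.py <<'E'
import sys;from h import *
from rig import telemetry,eyes
s=telemetry.read_state();c=eyes.capture("wrist");n=sys.argv[1]
cv2.imwrite(f"pics/{n}.png",c["pixels"]);np.savez(n,K=c["intrinsics"],T=wristT(s,c))
E
python3 go.py .631 .014 .33 -50; python3 w.py w1
```

```text
t 2.65 pos [0.6293 0.0116 0.3308] yaw -49.83 j [-9.100e+00  2.430e+01  7.160e+01 -1.000e-01  8.410e+01  1.308e+02] F [-0.05 -0.15 -0.23] M [ 0.128  0.048 -0.058] op 0.6879849041633979
tool shift [-0.0008 -0.0028  0.0008] z-axis [-1.e-04 -9.e-04 -1.e+00]
tool turn z 0.003
```

View pics/w1.png

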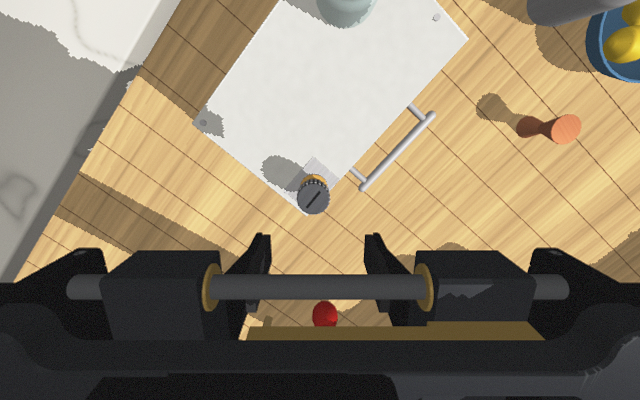

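Wrist view: the screw head's top is centred at about (313,196), and the handle runs from (363,188) to (432,115).

```bash
python3 - <<'E'
from h import *
a=np.load("w1.npz");K,T=a["K"],a["T"]
b=np.load("top0.npz");c=np.load("scene0.npz")
Pb=P(b["intrinsics"],b["extrinsics"])
print("screw z=.241",onz(K,T,(313.5,197),.241), "tri",tri([P(K,T),Pb],[(313.5,196),(325,167.5)]))
print("handle",[onz(K,T,q,.162).round(4) for q in((363,188),(432,115))])
print("case FR, BL corner",[onz(K,T,q,.19).round(4) for q in((468,40),(193,122))])
E
python3 go.py .631 .014 .275 -50
```

```text
screw z=.241 [0.63371785 0.01431465 0.241     ] tri [0.63190937 0.0145727  0.23188665]
handle [array([ 0.5778, -0.0177,  0.162 ]), array([ 0.5763, -0.1379,  0.162 ])]
case FR, BL corner [array([ 0.6111, -0.2052,  0.19  ]), array([0.7832, 0.0462, 0.19  ])]
t 2.7 pos [0.6293 0.0114 0.3309] yaw -49.87 j [ -9.1  24.3  71.6  -0.   84.1 130.8] F [-0.57 -0.08 -0.26] M [0.002 0.025 0.036] op 0.697243696954625
tool shift [-0.0009 -0.003   0.0559] z-axis [ 0.e+00 -7.e-04 -1.e+00]
tool turn z 0.002
```

Emit:
{"name": "servo_tool", "arguments": {"targets": [[[-0.0006, -0.004, 0.02], [0, 0, 0]], [[-0.0006, -0.004, 0.04], [0, 0, 0]], [[-0.0006, -0.004, 0.056], [0, 0, 0]], [[-0.0006, -0.004, 0.056], [0, 0, 0]], [[-0.0006, -0.004, 0.056], [0, 0, 0]]]}}

```text
time_s: 3.32
position: [0.633, 0.0154, 0.2753]
tcp_rot: [[0.645, -0.764, 0.001], [-0.764, -0.645, -0.0], [0.001, -0.001, -1.0]]
force: [0.2, 0.5, -0.1]
opening: 0.688
```

```bash
python3 go.py .632 .0145 .212 -50; python3 w.py w2
```

```text
t 3.325 pos [0.633  0.0154 0.2753] yaw -49.83 j [ -8.7  26.9  75.8  -0.   77.2 131.1] F [ 0.22  0.5  -0.1 ] M [0.1   0.029 0.02 ] op 0.6881788995463223
tool shift [-0.      0.0014  0.0633] z-axis [ 1.5e-03 -3.0e-04 -1.0e+00]
tool turn z 0.003
```

View pics/w2.png

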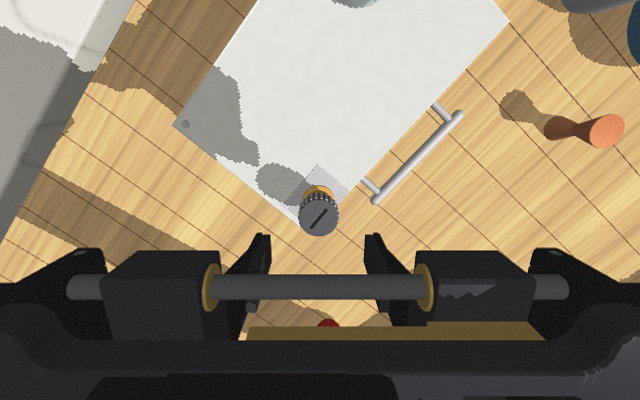

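Wrist view: the head's top face is centred at about (318,216) and the finger midline is at column 317.5, so the jaws are centred on it. The handle ends are at (376,199) and (459,114).

```bash
python3 - <<'E'
from h import *
a=np.load("w1.npz");w=np.load("w2.npz")
p=onz(w["K"],w["T"],(318.5,216.5),.241);print("screw",p,"tri",tri([P(a["K"],a["T"]),P(w["K"],w["T"])],[(313.5,196.5),(318.5,216.5)]))
b=np.load("top0.npz");print(tri([P(w["K"],w["T"]),P(b["intrinsics"],b["extrinsics"])],[(318.5,216.5),(325,167.5)]))
print("handle",[tri([P(a["K"],a["T"]),P(w["K"],w["T"])],[q,r]).round(4) for q,r in (((363,188),(376,199)),((432,115),(459,114)))],[onz(w["K"],w["T"],q,.162).round(4) for q in((376,199),(459,114))])
E
```

```text
screw [0.63364394 0.01515886 0.241     ] tri [0.63668965 0.01105918 0.25421562]
[0.63145304 0.01481002 0.23687539]
handle [array([ 0.5734, -0.017 ,  0.1474]), array([ 0.5762, -0.1384,  0.1608])] [array([ 0.5788, -0.0191,  0.162 ]), array([ 0.577 , -0.1384,  0.162 ])]
```

Emit:
{"name": "servo_tool", "arguments": {"targets": [[[0, 0, 0.02], [0, 0, 0]], [[0, 0, 0.04], [0, 0, 0]], [[0, 0, 0.055], [0, 0, 0]], [[0, 0, 0.063], [0, 0, 0]], [[0, 0, 0.063], [0, 0, 0]], [[0, 0, 0.063], [0, 0, 0]]]}}

```text
time_s: 4.12
position: [0.6332, 0.0158, 0.2122]
tcp_rot: [[0.645, -0.764, 0.002], [-0.764, -0.645, -0.0], [0.001, -0.001, -1.0]]
force: [-0.2, -0.1, -0.8]
opening: 0.691
```

Emit:
{"name": "servo_tool", "arguments": {"targets": [[[0, 0, 0], [0, 0, 0]], [[0, 0, 0], [0, 0, 0]], [[0, 0, 0], [0, 0, 0]], [[0, 0, 0], [0, 0, 0]], [[0, 0, 0], [0, 0, 0]]], "gripper": 0.032}}

```text
time_s: 4.75
position: [0.6321, 0.0155, 0.2116]
tcp_rot: [[0.646, -0.764, -0.001], [-0.764, -0.646, -0.001], [-0.0, 0.001, -1.0]]
force: [-1.4, -1.5, 0.9]
opening: 0.379
```

```bash
python3 go.py .633 .0152 .212 -50
```

```text
t 4.75 pos [0.6321 0.0155 0.2116] yaw -49.8 j [-8.700e+00  3.030e+01  8.040e+01 -1.000e-01  6.940e+01  1.311e+02] F [-1.43 -1.48  0.86] M [-0.126  0.334 -0.008] op 0.37910492314150773
tool shift [ 0.0008 -0.0005 -0.0004] z-axis [-9.e-04 -7.e-04 -1.e+00]
tool turn z 0.004
```

The fingers are on the head (33 mm) with only about 2 N sideways. I'll draw it up gently.

Emit:
{"name": "servo_tool", "arguments": {"targets": [[[0, 0, -0.001], [0, 0, 0]], [[0, 0, -0.002], [0, 0, 0]], [[0, 0, -0.003], [0, 0, 0]], [[0, 0, -0.004], [0, 0, 0]], [[0, 0, -0.005], [0, 0, 0]], [[0, 0, -0.006], [0, 0, 0]], [[0, 0, -0.007], [0, 0, 0]], [[0, 0, -0.007], [0, 0, 0]], [[0, 0, -0.007], [0, 0, 0]]]}}

```text
time_s: 5.88
position: [0.6321, 0.0157, 0.2183]
tcp_rot: [[0.645, -0.764, -0.001], [-0.764, -0.645, -0.0], [-0.0, 0.001, -1.0]]
force: [-0.6, -3.7, -9.8]
opening: 0.379
```

```bash
python3 go.py .633 .0152 .219 -50; python3 w.py w3
```

```text
t 5.875 pos [0.6321 0.0157 0.2183] yaw -49.8 j [ -8.7  29.9  79.9  -0.   70.2 131.1] F [-0.63 -3.65 -9.78] M [-0.645  0.32  -0.042] op 0.37921156816698015
tool shift [ 0.001  -0.0004 -0.0007] z-axis [-1.1e-03 -4.0e-04 -1.0e+00]
tool turn z 0.004
```

View pics/w3.png

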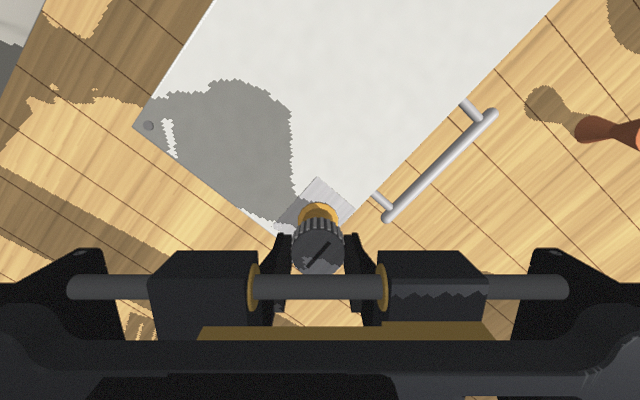

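The head sits well between the pads, and the downward force of 9.8 N fits the spring at about 7 mm. Next I draw up lightly to the thread's underside.

Emit:
{"name": "servo_tool", "arguments": {"targets": [[[0, 0, -0.0005], [0, 0, 0]], [[0, 0, -0.001], [0, 0, 0]], [[0, 0, -0.001], [0, 0, 0]]]}}

```text
time_s: 6.3
position: [0.6321, 0.0157, 0.2193]
tcp_rot: [[0.645, -0.764, -0.001], [-0.764, -0.645, -0.0], [-0.0, 0.001, -1.0]]
force: [-2.0, -4.4, -9.9]
opening: 0.376
```

Emit:
{"name": "servo_tool", "arguments": {"targets": [[[0, 0, -0.0005], [0, 0, 0]], [[0, 0, -0.0005], [0, 0, 0]]]}}

```text
time_s: 6.55
position: [0.6321, 0.0158, 0.2198]
tcp_rot: [[0.646, -0.764, -0.001], [-0.764, -0.646, -0.0], [-0.001, 0.001, -1.0]]
force: [-1.7, -4.4, -9.9]
opening: 0.378
```

Emit:
{"name": "servo_tool", "arguments": {"targets": [[[0, 0, -0.0005], [0, 0, 0]], [[0, 0, -0.0005], [0, 0, 0]]]}}

```text
time_s: 6.8
position: [0.6321, 0.0158, 0.2202]
tcp_rot: [[0.645, -0.764, -0.001], [-0.764, -0.645, -0.0], [-0.001, 0.001, -1.0]]
force: [-2.6, -4.1, -9.4]
opening: 0.38
```

Emit:
{"name": "servo_tool", "arguments": {"targets": [[[0, 0, -0.0005], [0, 0, 0]], [[0, 0, -0.0005], [0, 0, 0]]]}}

```text
time_s: 7.05
position: [0.632, 0.0158, 0.2204]
tcp_rot: [[0.645, -0.764, -0.001], [-0.764, -0.645, -0.0], [-0.001, 0.001, -1.0]]
force: [-1.8, -4.1, -11.2]
opening: 0.376
```

Emit:
{"name": "servo_tool", "arguments": {"targets": [[[0, 0, -0.0005], [0, 0, 0]], [[0, 0, -0.0005], [0, 0, 0]]]}}

```text
time_s: 7.3
position: [0.632, 0.0158, 0.2205]
tcp_rot: [[0.645, -0.764, -0.002], [-0.764, -0.645, -0.0], [-0.001, 0.001, -1.0]]
force: [-1.2, -5.2, -13.3]
opening: 0.375
```

Contact with the thread's underside at about 8.8 mm, with a light 3 N push. I'll turn counter-clockwise (negative about tool z) and climb 1.6 mm per rad.

Emit:
{"name": "servo_tool", "arguments": {"targets": [[[0, 0, -0.00016], [0, 0, -0.1]], [[0, 0, -0.0003], [0, 0, -0.2]], [[0, 0, -0.0005], [0, 0, -0.3]], [[0, 0, -0.0006], [0, 0, -0.4]], [[0, 0, -0.0008], [0, 0, -0.5]], [[0, 0, -0.001], [0, 0, -0.6]]]}}

```text
time_s: 8.05
position: [0.6321, 0.0157, 0.2215]
tcp_rot: [[0.965, -0.263, -0.002], [-0.263, -0.965, -0.0], [-0.001, 0.001, -1.0]]
force: [-0.6, -4.8, -14.2]
opening: 0.379
```

```bash
python3 go.py .632 .0158 .2205
```

```text
t 8.05 pos [0.6321 0.0157 0.2215] yaw -15.25 j [-8.7 29.7 79.7 -0.  70.7 96.6] F [ -0.65  -4.76 -14.25] M [-0.95   0.27  -0.067] op 0.3785291851474966
tool shift [-0.0001 -0.0001  0.001 ] z-axis [-1.6e-03 -3.0e-04 -1.0e+00]
```

Emit:
{"name": "servo_tool", "arguments": {"targets": [[[0, 0, -0.00016], [0, 0, -0.1]], [[0, 0, -0.0003], [0, 0, -0.2]], [[0, 0, -0.0005], [0, 0, -0.3]], [[0, 0, -0.0006], [0, 0, -0.4]], [[0, 0, -0.0008], [0, 0, -0.5]], [[0, 0, -0.001], [0, 0, -0.6]]]}}

```text
time_s: 8.8
position: [0.6322, 0.0156, 0.2224]
tcp_rot: [[0.945, 0.328, -0.001], [0.328, -0.945, -0.0], [-0.001, -0.0, -1.0]]
force: [-1.7, -5.3, -13.8]
opening: 0.377
```

```bash
python3 go.py .632 .0158 .2205
```

```text
t 8.8 pos [0.6322 0.0156 0.2224] yaw 19.12 j [-8.7 29.7 79.6 -0.  70.8 62.2] F [ -1.68  -5.32 -13.83] M [-0.941  0.19  -0.049] op 0.3772829678474804
tool shift [-0.0001 -0.0002  0.0019] z-axis [-1.3e-03 -3.0e-04 -1.0e+00]
```

Emit:
{"name": "servo_tool", "arguments": {"targets": [[[0, 0, 0], [0, 0, -0.1]], [[0, 0, 0], [0, 0, -0.2]], [[0, 0, 0], [0, 0, -0.3]], [[0, 0, 0], [0, 0, -0.4]], [[0, 0, 0], [0, 0, -0.5]], [[0, 0, 0], [0, 0, -0.6]]]}}

```text
time_s: 9.55
position: [0.6322, 0.0157, 0.2231]
tcp_rot: [[0.595, 0.804, -0.001], [0.804, -0.595, -0.0], [-0.001, -0.001, -1.0]]
force: [-2.2, -4.4, -11.0]
opening: 0.38
```

```bash
python3 go.py .632 .0158 .2205
```

```text
t 9.55 pos [0.6322 0.0157 0.2231] yaw 53.5 j [-8.7 29.6 79.6 -0.  70.8 27.8] F [ -2.15  -4.38 -11.02] M [-0.86   0.332 -0.081] op 0.3804732218461285
tool shift [-0.0001 -0.0002  0.0026] z-axis [-8.e-04 -2.e-04 -1.e+00]
```

Emit:
{"name": "servo_tool", "arguments": {"targets": [[[0, 0, 0], [0, 0, -0.1]], [[0, 0, 0], [0, 0, -0.2]], [[0, 0, 0], [0, 0, -0.3]], [[0, 0, -0.0001], [0, 0, -0.4]], [[0, 0, -0.0002], [0, 0, -0.5]], [[0, 0, -0.0004], [0, 0, -0.6]], [[0, 0, -0.0005], [0, 0, -0.7]], [[0, 0, -0.0007], [0, 0, -0.8]], [[0, 0, -0.0008], [0, 0, -0.9]], [[0, 0, -0.001], [0, 0, -1.0]]]}}

```text
time_s: 10.8
position: [0.6322, 0.0157, 0.2241]
tcp_rot: [[-0.355, 0.935, -0.001], [0.935, 0.355, -0.0], [0.0, -0.001, -1.0]]
force: [-2.0, -5.4, -11.7]
opening: 0.381
```

```bash
python3 go.py .632 .0158 .2205
```

```text
t 10.8 pos [0.6322 0.0157 0.2241] yaw 110.8 j [ -8.7  29.6  79.5  -0.   71.  -29.5] F [ -2.04  -5.38 -11.66] M [-0.914  0.266 -0.054] op 0.38134437475838273
tool shift [ 0.0001 -0.0001  0.0036] z-axis [-1.e-03 -2.e-04 -1.e+00]
```

Emit:
{"name": "servo_tool", "arguments": {"targets": [[[0, 0, -0.0001], [0, 0, -0.08]], [[0, 0, -0.0002], [0, 0, -0.16]], [[0, 0, -0.0003], [0, 0, -0.24]], [[0, 0, -0.0004], [0, 0, -0.32]], [[0, 0, -0.0005], [0, 0, -0.4]]]}}

```text
time_s: 11.42
position: [0.6322, 0.0157, 0.2246]
tcp_rot: [[-0.691, 0.723, -0.001], [0.723, 0.691, -0.0], [0.001, -0.001, -1.0]]
force: [-2.4, -4.5, -11.1]
opening: 0.376
```

```bash
python3 go.py .632 .0158 .2205
```

```text
t 11.425 pos [0.6322 0.0157 0.2246] yaw 133.68 j [ -8.7  29.5  79.5  -0.   71.  -52.3] F [ -2.41  -4.53 -11.08] M [-0.943  0.288 -0.055] op 0.37558070369670254
tool shift [ 0.0002 -0.0001  0.0041] z-axis [-1.e-03 -3.e-04 -1.e+00]
```

Emit:
{"name": "servo_tool", "arguments": {"targets": [[[0, 0, -0.0001], [0, 0, -0.05]], [[0, 0, -0.0001], [0, 0, -0.1]], [[0, 0, -0.0001], [0, 0, -0.1]]]}}

```text
time_s: 11.8
position: [0.6322, 0.0157, 0.2246]
tcp_rot: [[-0.758, 0.652, -0.001], [0.652, 0.758, -0.0], [0.001, -0.001, -1.0]]
force: [-1.8, -5.5, -12.5]
opening: 0.384
```

```bash
python3 go.py .632 .0158 .2205
```

```text
t 11.8 pos [0.6322 0.0157 0.2246] yaw 139.29 j [ -8.7  29.5  79.5  -0.   71.  -58. ] F [ -1.8   -5.49 -12.48] M [-0.892  0.237  0.041] op 0.3837922860141218
tool shift [ 0.0002 -0.0001  0.0041] z-axis [-1.e-03 -3.e-04 -1.e+00]
```

Emit:
{"name": "servo_tool", "arguments": {"targets": [[[0, 0, -0.0001], [0, 0, -0.05]], [[0, 0, -0.0001], [0, 0, -0.1]], [[0, 0, -0.0001], [0, 0, -0.1]]]}}

```text
time_s: 12.18
position: [0.6322, 0.0157, 0.2248]
tcp_rot: [[-0.819, 0.573, -0.001], [0.573, 0.819, -0.0], [0.001, -0.001, -1.0]]
force: [-1.7, -5.3, -12.1]
opening: 0.382
```

```bash
python3 go.py .632 .0158 .2205
```

```text
t 12.175 pos [0.6322 0.0157 0.2248] yaw 145.02 j [ -8.7  29.5  79.5  -0.   71.  -63.7] F [ -1.7   -5.33 -12.11] M [-0.887  0.257  0.083] op 0.38154882913543897
tool shift [ 0.0003 -0.      0.0043] z-axis [-9.e-04 -4.e-04 -1.e+00]
```

Emit:
{"name": "servo_tool", "arguments": {"targets": [[[0, 0, -0.0001], [0, 0, -0.05]], [[0, 0, -0.0001], [0, 0, -0.1]], [[0, 0, -0.0001], [0, 0, -0.1]]]}}

```text
time_s: 12.55
position: [0.6322, 0.0157, 0.2249]
tcp_rot: [[-0.873, 0.489, -0.001], [0.489, 0.873, -0.0], [0.001, -0.001, -1.0]]
force: [-1.5, -5.5, -11.5]
opening: 0.381
```

```bash
python3 go.py .632 .0158 .2205
```

```text
t 12.55 pos [0.6322 0.0157 0.2249] yaw 150.75 j [ -8.7  29.5  79.5  -0.   71.  -69.4] F [ -1.48  -5.54 -11.54] M [-0.879  0.27   0.009] op 0.3805629757655407
tool shift [0.0002 0.     0.0044] z-axis [-9.e-04 -4.e-04 -1.e+00]
```

Emit:
{"name": "servo_tool", "arguments": {"targets": [[[0, 0, -0.0001], [0, 0, -0.05]], [[0, 0, -0.0001], [0, 0, -0.1]], [[0, 0, -0.0001], [0, 0, -0.1]]]}}

```text
time_s: 12.92
position: [0.6323, 0.0157, 0.225]
tcp_rot: [[-0.917, 0.399, -0.001], [0.399, 0.917, -0.0], [0.001, -0.001, -1.0]]
force: [-1.5, -5.1, -12.2]
opening: 0.376
```

```bash
python3 go.py .632 .0158 .2205
```

```text
t 12.925 pos [0.6323 0.0157 0.225 ] yaw 156.48 j [ -8.7  29.5  79.5  -0.   71.1 -75.1] F [ -1.5   -5.13 -12.21] M [-0.866  0.187  0.04 ] op 0.3764121278746189
tool shift [0.0003 0.     0.0045] z-axis [-9.e-04 -4.e-04 -1.e+00]
```

Emit:
{"name": "servo_tool", "arguments": {"targets": [[[0, 0, -0.0001], [0, 0, -0.04]], [[0, 0, -0.0001], [0, 0, -0.08]], [[0, 0, -0.0001], [0, 0, -0.08]]]}}

```text
time_s: 13.3
position: [0.6322, 0.0157, 0.225]
tcp_rot: [[-0.946, 0.325, -0.001], [0.325, 0.946, -0.0], [0.001, -0.001, -1.0]]
force: [-2.0, -4.6, -12.0]
opening: 0.379
```

```bash
python3 go.py .632 .0158 .2205
```

```text
t 13.3 pos [0.6322 0.0157 0.225 ] yaw 161.06 j [ -8.7  29.5  79.5  -0.   71.1 -79.7] F [ -2.01  -4.6  -11.97] M [-0.884  0.269  0.024] op 0.3791739957487879
tool shift [0.0003 0.     0.0045] z-axis [-9.e-04 -4.e-04 -1.e+00]
```

```bash
python3 w.py w4; python3 -c "
import cv2,numpy as np
print(np.abs(1));h=[cv2.resize(cv2.imread(f'pics/{n}.png')[200:290,265:370],(400,343),interpolation=3) for n in('w3','w4')]
cv2.imwrite('pics/cmp.png',np.hstack(h))"
```

```text
1
```

View pics/cmp.png

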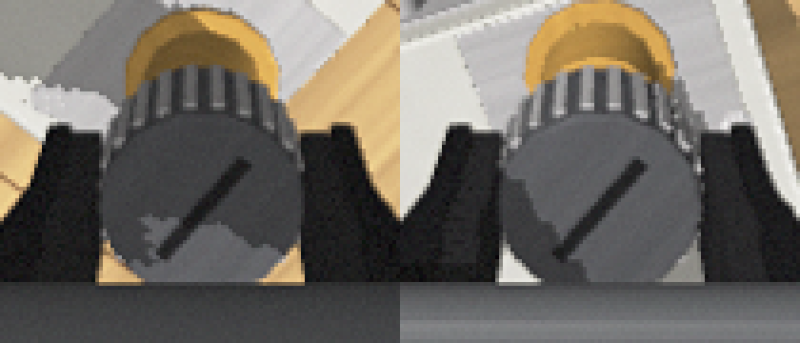

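The slot has kept the same angle in the jaws at about (620,210) in the right half versus (205,210) in the left, so the screw turns without slipping. On to the stop in small steps.

Emit:
{"name": "servo_tool", "arguments": {"targets": [[[0, 0, -0.0001], [0, 0, -0.05]], [[0, 0, -0.0002], [0, 0, -0.1]], [[0, 0, -0.0002], [0, 0, -0.1]]]}}

```text
time_s: 13.72
position: [0.6323, 0.0157, 0.2253]
tcp_rot: [[-0.974, 0.228, -0.001], [0.228, 0.974, -0.0], [0.001, -0.001, -1.0]]
force: [-1.4, -4.7, -11.9]
opening: 0.381
```

```bash
python3 go.py .632 .0158 .2205
```

```text
t 13.725 pos [0.6323 0.0157 0.2253] yaw 166.79 j [ -8.7  29.5  79.5  -0.   71.1 -85.5] F [ -1.41  -4.74 -11.94] M [-0.882  0.171  0.023] op 0.3813228408678128
tool shift [0.0003 0.0001 0.0048] z-axis [-8.e-04 -4.e-04 -1.e+00]
```

Emit:
{"name": "servo_tool", "arguments": {"targets": [[[0, 0, -0.0001], [0, 0, -0.05]], [[0, 0, -0.0001], [0, 0, -0.1]], [[0, 0, -0.0001], [0, 0, -0.1]]]}}

```text
time_s: 14.1
position: [0.6323, 0.0157, 0.2254]
tcp_rot: [[-0.992, 0.13, -0.001], [0.13, 0.992, -0.0], [0.001, -0.001, -1.0]]
force: [-2.1, -4.5, -11.7]
opening: 0.378
```

```bash
python3 go.py .632 .0158 .2205
```

```text
t 14.1 pos [0.6323 0.0157 0.2254] yaw 172.53 j [ -8.7  29.5  79.5  -0.   71.1 -91.2] F [ -2.14  -4.49 -11.68] M [-0.872  0.179  0.007] op 0.37790042636901944
tool shift [0.0003 0.0001 0.0049] z-axis [-8.e-04 -4.e-04 -1.e+00]
```

Emit:
{"name": "servo_tool", "arguments": {"targets": [[[0, 0, 0.0002], [0, 0, -0.05]], [[0, 0, 0.0003], [0, 0, -0.1]], [[0, 0, 0.0003], [0, 0, -0.1]]]}}

```text
time_s: 14.48
position: [0.6323, 0.0157, 0.225]
tcp_rot: [[-1.0, 0.03, -0.001], [0.03, 1.0, -0.0], [0.001, -0.0, -1.0]]
force: [-1.7, -5.3, -11.5]
opening: 0.379
```

```bash
python3 go.py .632 .0158 .2205
```

```text
t 14.475 pos [0.6323 0.0157 0.225 ] yaw 178.25 j [ -8.7  29.5  79.5  -0.   71.1 -96.9] F [ -1.7   -5.35 -11.53] M [-0.869  0.208  0.051] op 0.37896246800013295
tool shift [0.0003 0.0001 0.0045] z-axis [-8.e-04 -4.e-04 -1.e+00]
```

Emit:
{"name": "servo_tool", "arguments": {"targets": [[[0, 0, 0], [0, 0, -0.05]], [[0, 0, 0], [0, 0, -0.1]], [[0, 0, 0], [0, 0, -0.1]]]}}

```text
time_s: 14.85
position: [0.6323, 0.0158, 0.2251]
tcp_rot: [[-0.998, -0.069, -0.001], [-0.069, 0.998, -0.0], [0.001, -0.0, -1.0]]
force: [-1.3, -4.2, -12.4]
opening: 0.375
```

```bash
python3 go.py .632 .0158 .2205
```

```text
t 14.85 pos [0.6323 0.0158 0.2251] yaw -176.02 j [  -8.7   29.5   79.5   -0.    71.1 -102.6] F [ -1.34  -4.22 -12.35] M [-0.793  0.147  0.008] op 0.3749573853782625
tool shift [0.0003 0.0001 0.0046] z-axis [-7.e-04 -3.e-04 -1.e+00]
```

Emit:
{"name": "servo_tool", "arguments": {"targets": [[[0, 0, 0], [0, 0, -0.05]], [[0, 0, 0], [0, 0, -0.1]], [[0, 0, 0], [0, 0, -0.1]]]}}

```text
time_s: 15.22
position: [0.6324, 0.0159, 0.2252]
tcp_rot: [[-0.986, -0.168, -0.0], [-0.168, 0.986, 0.0], [0.0, 0.0, -1.0]]
force: [-1.0, -3.3, -12.3]
opening: 0.375
```

```bash
python3 go.py .632 .0158 .2205
```

```text
t 15.225 pos [0.6324 0.0159 0.2252] yaw -170.35 j [  -8.7   29.5   79.5   -0.    71.1 -108.3] F [ -1.03  -3.32 -12.3 ] M [-0.805  0.2   -0.096] op 0.3753200922927558
tool shift [ 0.0004 -0.      0.0047] z-axis [-4.e-04  0.e+00 -1.e+00]
```

Emit:
{"name": "servo_tool", "arguments": {"targets": [[[0, 0, 0], [0, 0, -0.03]], [[0, 0, 0], [0, 0, -0.05]], [[0, 0, 0], [0, 0, -0.05]]]}}

```text
time_s: 15.6
position: [0.6324, 0.016, 0.2252]
tcp_rot: [[-0.976, -0.217, -0.0], [-0.217, 0.976, 0.0], [0.0, 0.0, -1.0]]
force: [-2.2, -4.3, -12.8]
opening: 0.373
```

```bash
python3 go.py .632 .0158 .2205
```

```text
t 15.6 pos [0.6324 0.016  0.2252] yaw -167.44 j [  -8.7   29.5   79.5    0.    71.1 -111.2] F [ -2.15  -4.27 -12.79] M [-0.802  0.187 -0.221] op 0.37326521886778113
tool shift [ 0.0005 -0.0001  0.0047] z-axis [-4.e-04  2.e-04 -1.e+00]
```

The moment about z is now -0.22 N m and rising, so this is the thread's stop. I'll stop turning and lower gently to confirm the thread carries the screw.

Emit:
{"name": "servo_tool", "arguments": {"targets": [[[0, 0, 0.0005], [0, 0, 0.03]], [[0, 0, 0.001], [0, 0, 0.03]], [[0, 0, 0.0015], [0, 0, 0.03]], [[0, 0, 0.002], [0, 0, 0.03]], [[0, 0, 0.0025], [0, 0, 0.03]], [[0, 0, 0.0025], [0, 0, 0.03]]]}}

```text
time_s: 16.35
position: [0.6327, 0.0159, 0.2244]
tcp_rot: [[-0.982, -0.188, 0.001], [-0.188, 0.982, -0.0], [-0.001, -0.0, -1.0]]
force: [-4.0, -4.5, -6.2]
opening: 0.376
```

```bash
python3 go.py .632 .0158 .2205
```

```text
t 16.35 pos [0.6327 0.0159 0.2244] yaw -169.16 j [  -8.7   29.5   79.5   -0.    70.9 -109.5] F [-4.   -4.48 -6.25] M [-0.695  0.553 -0.136] op 0.37626632355051687
tool shift [0.0007 0.0001 0.0039] z-axis [ 1.2e-03 -3.0e-04 -1.0e+00]
```

At about 12.7 mm the thread takes the load: the tool stops going down and the force falls to 6 N. Releasing.

Emit:
{"name": "servo_tool", "arguments": {"targets": [[[0, 0, 0], [0, 0, 0]], [[0, 0, 0], [0, 0, 0]], [[0, 0, 0], [0, 0, 0]], [[0, 0, 0], [0, 0, 0]], [[0, 0, 0], [0, 0, 0]]], "gripper": 0.06}}

```text
time_s: 16.98
position: [0.6328, 0.0161, 0.2232]
tcp_rot: [[-0.982, -0.188, 0.001], [-0.188, 0.982, 0.0], [-0.001, 0.0, -1.0]]
force: [-0.5, 0.4, -0.3]
opening: 0.686
```

Emit:
{"name": "servo_tool", "arguments": {"targets": [[[0, 0, -0.02], [0, 0, 0]], [[0, 0, -0.045], [0, 0, 0]], [[0, 0, -0.06], [0, 0, 0]], [[0, 0, -0.06], [0, 0, 0]], [[0, 0, -0.06], [0, 0, 0]]]}}

```text
time_s: 17.6
position: [0.6319, 0.016, 0.282]
tcp_rot: [[-0.982, -0.188, -0.002], [-0.188, 0.982, 0.0], [0.002, 0.001, -1.0]]
force: [-0.8, 0.9, -0.3]
opening: 0.689
```

```bash
python3 go.py .577 -.078 .24 0; python3 w.py w5; python3 - <<'E'
from h import *
from rig import eyes
c=eyes.capture("scene");a=np.load("scene0.npz")["pixels"][170:230,260:330];b=c["pixels"][170:230,260:330]
w=cv2.imread("pics/w5.png")
cv2.imwrite("pics/cmp2.png",np.vstack([np.hstack([cv2.resize(x,(320,274),interpolation=3) for x in(a,b)]),cv2.resize(w,(640,400))[100:]]))
E
```

```text
t 17.6 pos [0.6319 0.016  0.282 ] yaw -169.16 j [  -8.7   26.6   75.3    0.    78.2 -109.5] F [-0.8   0.88 -0.27] M [ 0.198 -0.125 -0.008] op 0.6886143616062226
tool shift [ 0.0715 -0.082   0.042 ] z-axis [-1.8e-03  3.0e-04 -1.0e+00]
tool turn z -2.952
```

View pics/cmp2.png

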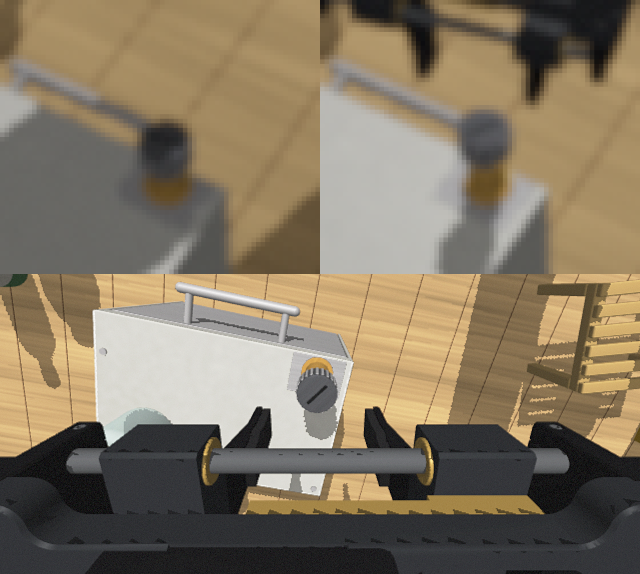

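The screw stays up by itself: there is a clear gap of brass under the head in both views (scene right crop, head at (487,130); wrist, head at (317,390)). Now to the handle at about (0.577, -0.078), with the jaws turned to lie along x.

Emit:
{"name": "servo_tool", "arguments": {"targets": [[[0.006, -0.007, 0], [0, 0, 0.15]], [[0.012, -0.014, 0], [0, 0, 0.3]], [[0.018, -0.021, 0], [0, 0, 0.45]], [[0.024, -0.028, 0], [0, 0, 0.6]], [[0.03, -0.035, 0], [0, 0, 0.75]], [[0.036, -0.042, 0], [0, 0, 0.9]], [[0.043, -0.049, 0], [0, 0, 1.05]], [[0.05, -0.057, 0], [0, 0, 1.2]], [[0.057, -0.065, 0], [0, 0, 1.35]], [[0.064, -0.073, 0], [0, 0, 1.5]], [[0.0715, -0.082, 0], [0, 0, 1.65]], [[0.0715, -0.082, 0], [0, 0, 1.76]]], "gripper": 0.028}}

```text
time_s: 19.2
position: [0.5769, -0.0786, 0.282]
tcp_rot: [[0.005, 1.0, -0.002], [1.0, -0.005, 0.0], [0.0, -0.002, -1.0]]
force: [0.4, 0.9, 0.3]
opening: 0.323
```

Emit:
{"name": "servo_tool", "arguments": {"targets": [[[0, 0, 0.02], [0, 0, 0]], [[0, 0, 0.042], [0, 0, 0]], [[0, 0, 0.042], [0, 0, 0]], [[0, 0, 0.042], [0, 0, 0]]]}}

```text
time_s: 19.7
position: [0.578, -0.0782, 0.2412]
tcp_rot: [[0.0, 1.0, 0.0], [1.0, -0.0, -0.0], [-0.0, 0.0, -1.0]]
force: [0.7, -0.3, -0.3]
opening: 0.32
```

```bash
python3 go.py .577 -.078 .143 90; python3 w.py w6
```

```text
t 19.7 pos [ 0.578  -0.0782  0.2412] yaw 90.0 j [-18.7  24.5  85.6   0.   69.8 -18.7] F [ 0.69 -0.27 -0.3 ] M [-0.03  -0.105 -0.019] op 0.32047141990982647
tool shift [ 0.0002 -0.0011  0.0982] z-axis [ 3.e-04 -0.e+00 -1.e+00]
tool turn z -0.0
```

View pics/w6.png

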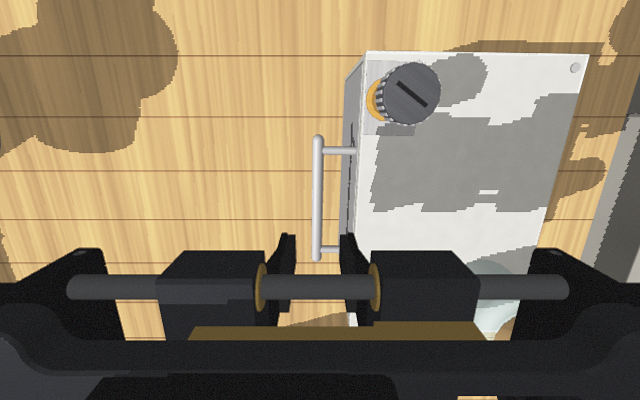

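The wrist view shows the bar at column 318, right on the jaw midline (317.5), with the left finger outside it and the right finger over the gap. The screw is still up. Going down over the bar.

Emit:
{"name": "servo_tool", "arguments": {"targets": [[[0, 0, 0.02], [0, 0, 0]], [[0, 0, 0.04], [0, 0, 0]], [[0, 0, 0.055], [0, 0, 0]], [[0, 0, 0.065], [0, 0, 0]], [[0, 0, 0.075], [0, 0, 0]], [[0, 0, 0.085], [0, 0, 0]], [[0, 0, 0.092], [0, 0, 0]], [[0, 0, 0.096], [0, 0, 0]], [[0, 0, 0.096], [0, 0, 0]]]}}

```text
time_s: 20.88
position: [0.5777, -0.0781, 0.1447]
tcp_rot: [[0.0, 1.0, -0.0], [1.0, -0.0, 0.0], [0.0, -0.0, -1.0]]
force: [-0.1, 0.6, 0.5]
opening: 0.324
```

Emit:
{"name": "servo_tool", "arguments": {"targets": [[[0, 0, 0], [0, 0, 0]], [[0, 0, 0], [0, 0, 0]], [[0, 0, 0], [0, 0, 0]], [[0, 0, 0], [0, 0, 0]]], "gripper": 0.016}}

```text
time_s: 21.38
position: [0.5778, -0.0781, 0.1451]
tcp_rot: [[-0.0, 1.0, 0.0], [1.0, 0.0, -0.0], [-0.0, 0.0, -1.0]]
force: [-0.8, 0.5, -0.5]
opening: 0.184
```

```bash
python3 go.py .577 -.078 .145 90; python3 - <<'E'
import numpy as np
from rig import telemetry
s=telemetry.read_state();p=s["position"]
# rigid follow about hinge (0.612, z 0.012): bar offset from hinge
h=np.array([.612,.012]);c=np.array([p[0],p[2]])-h
for k in range(1,17):
    a=k*.6/16;q=np.array([c[0]*np.cos(a)-c[1]*np.sin(a),c[0]*np.sin(a)+c[1]*np.cos(a)])-c
    print(k,"a",round(a,4),"tool y(+x world)",q[0].round(4),"tool z",(-q[1]).round(4))
E
```

```text
t 21.375 pos [ 0.5778 -0.0781  0.1451] yaw 90.0 j [-18.7  31.1  91.5   0.   57.4 -18.7] F [-0.85  0.51 -0.46] M [-0.023 -0.08   0.024] op 0.18441047379387018
tool shift [ 0.0001 -0.0008  0.0001] z-axis [ 2.e-04 -0.e+00 -1.e+00]
tool turn z 0.0
1 a 0.0375 tool y(+x world) -0.005 tool z 0.0014
2 a 0.075 tool y(+x world) -0.0099 tool z 0.0029
3 a 0.1125 tool y(+x world) -0.0147 tool z 0.0047
4 a 0.15 tool y(+x world) -0.0195 tool z 0.0066
5 a 0.1875 tool y(+x world) -0.0242 tool z 0.0087
6 a 0.225 tool y(+x world) -0.0288 tool z 0.011
7 a 0.2625 tool y(+x world) -0.0334 tool z 0.0134
8 a 0.3 tool y(+x world) -0.0378 tool z 0.0161
9 a 0.3375 tool y(+x world) -0.0421 tool z 0.0188
10 a 0.375 tool y(+x world) -0.0464 tool z 0.0218
11 a 0.4125 tool y(+x world) -0.0505 tool z 0.0249
12 a 0.45 tool y(+x world) -0.0545 tool z 0.0281
13 a 0.4875 tool y(+x world) -0.0583 tool z 0.0315
14 a 0.525 tool y(+x world) -0.0621 tool z 0.0351
15 a 0.5625 tool y(+x world) -0.0657 tool z 0.0388
16 a 0.6 tool y(+x world) -0.0692 tool z 0.0426
```

The fingers loosely enclose the bar. I start pulling along the bin's arc, tilting the tool with it.

Emit:
{"name": "servo_tool", "arguments": {"targets": [[[0, -0.0025, 0.0007], [-0.019, 0, 0]], [[0, -0.005, 0.0014], [-0.0375, 0, 0]], [[0, -0.0075, 0.0021], [-0.056, 0, 0]], [[0, -0.0099, 0.0029], [-0.075, 0, 0]]]}}

```text
time_s: 21.88
position: [0.5686, -0.0783, 0.1425]
tcp_rot: [[0.0, 0.997, 0.078], [1.0, -0.0, -0.001], [-0.001, 0.078, -0.997]]
force: [4.8, 0.4, -0.6]
opening: 0.183
```

Only 4.8 N and the bin follows, so it is unlocked. In the tilted tool frame the same arc table applies.

Emit:
{"name": "servo_tool", "arguments": {"targets": [[[0, -0.005, 0.0014], [-0.0375, 0, 0]], [[0, -0.0099, 0.0029], [-0.075, 0, 0]], [[0, -0.0147, 0.0047], [-0.1125, 0, 0]], [[0, -0.0195, 0.0066], [-0.15, 0, 0]], [[0, -0.0242, 0.0087], [-0.1875, 0, 0]], [[0, -0.0288, 0.011], [-0.225, 0, 0]], [[0, -0.0334, 0.0134], [-0.2625, 0, 0]], [[0, -0.0378, 0.0161], [-0.3, 0, 0]], [[0, -0.0421, 0.0188], [-0.3375, 0, 0]], [[0, -0.0464, 0.0218], [-0.375, 0, 0]]]}}

```text
time_s: 23.12
position: [0.5224, -0.0779, 0.1172]
tcp_rot: [[-0.001, 0.9, 0.436], [1.0, 0.001, 0.0], [-0.0, 0.436, -0.9]]
force: [3.0, 3.0, 2.0]
opening: 0.186
```

Emit:
{"name": "servo_tool", "arguments": {"targets": [[[0, -0.005, 0.0014], [-0.0375, 0, 0]], [[0, -0.0099, 0.0029], [-0.075, 0, 0]], [[0, -0.0125, 0.0037], [-0.095, 0, 0]], [[0, -0.0125, 0.0037], [-0.095, 0, 0]]]}}

```text
time_s: 23.62
position: [0.5122, -0.0768, 0.108]
tcp_rot: [[-0.001, 0.855, 0.518], [1.0, -0.001, 0.003], [0.003, 0.518, -0.855]]
force: [0.0, 0.9, 0.3]
opening: 0.187
```

```bash
python3 go.py .577 -.078 .145 90
```

```text
t 23.625 pos [ 0.5122 -0.0768  0.108 ] yaw 90.06 j [ -31.1   28.5  127.7  102.6   16.1 -130.4] F [0.03 0.95 0.27] M [ 0.136 -0.023  0.147] op 0.1865096193812026
tool shift [-0.0012  0.0746  0.0019] z-axis [ 0.5185  0.0028 -0.8551]
tool turn z 0.001
```

The force has gone to zero and the tool has followed to 0.545 rad. I open the fingers a little and withdraw along the tool axis.

Emit:
{"name": "servo_tool", "arguments": {"targets": [[[0, 0, 0], [0, 0, 0]], [[0, 0, 0], [0, 0, 0]], [[0, 0, 0], [0, 0, 0]]], "gripper": 0.026}}

```text
time_s: 24.0
position: [0.5136, -0.0779, 0.1082]
tcp_rot: [[-0.001, 0.855, 0.519], [1.0, 0.0, 0.0], [-0.0, 0.519, -0.855]]
force: [-0.2, -0.3, -0.8]
opening: 0.292
```

Emit:
{"name": "servo_tool", "arguments": {"targets": [[[0, 0, -0.005], [0, 0, 0]], [[0, 0, -0.012], [0, 0, 0]], [[0, 0, -0.02], [0, 0, 0]], [[0, 0, -0.028], [0, 0, 0]], [[0, 0, -0.036], [0, 0, 0]], [[0, 0, -0.045], [0, 0, 0]], [[0, 0, -0.055], [0, 0, 0]], [[0, 0, -0.055], [0, 0, 0]]]}}

```text
time_s: 25.0
position: [0.4851, -0.078, 0.1557]
tcp_rot: [[-0.001, 0.855, 0.519], [1.0, 0.001, -0.0], [-0.001, 0.519, -0.855]]
force: [0.9, -0.3, 0.6]
opening: 0.299
```

```bash
python3 go.py .577 -.078 .145 90; python3 - <<'E'
from h import *
from rig import eyes
a=eyes.capture("top")["pixels"];b=eyes.capture("scene")["pixels"]
cv2.imwrite("pics/end.png",np.hstack([cv2.resize(a[100:270,230:430],(400,340),interpolation=3),cv2.resize(b[130:280,170:346],(400,340),interpolation=3)]))
E
```

```text
t 25.0 pos [ 0.4851 -0.078   0.1557] yaw 90.04 j [ -33.8   19.8  128.8   74.9   17.4 -104. ] F [ 0.88 -0.32  0.61] M [-0.027  0.269  0.036] op 0.29943588133381666
tool shift [-0.      0.073   0.0569] z-axis [ 5.193e-01 -4.000e-04 -8.546e-01]
tool turn z 0.001
```

View pics/end.png

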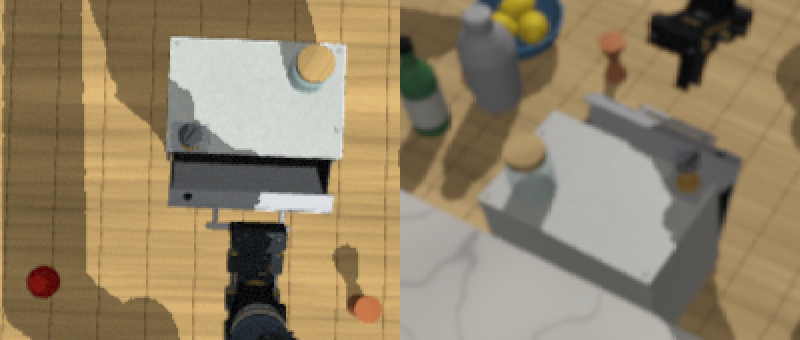

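The bin stands wide open (top view: bar left end at crop (213,226), i.e. pixel (336.5,213)). The screw is up, the jar, bulb and jigger are in place, and the fingers are clear. I'll estimate the tilt from the bar's pixel row.

```bash
python3 - <<'E'
from h import *
b=np.load("top0.npz");Pm=P(b["intrinsics"],b["extrinsics"])
def pr(x,y,z): q=Pm@np.array([x,y,z,1]);return q[:2]/q[2]
for a in(0,.45,.5,.55,.6):
    t=a+np.arctan2(.035,.15);print(a,pr(.613-.154*np.sin(t),-.019,.012+.154*np.cos(t)).round(1))
from rig import eyes
n=eyes.capture("top")["pixels"]
for nm,im,(r0,r1) in(("old",b["pixels"],(180,196)),("new",n,(200,222))): print(nm,r0,im[r0:r1,334:341].mean(2).astype(int).mean(1).round())
E
```

```text
0 [335.3 188.4]
0.45 [334.4 209.2]
0.5 [334.3 211.2]
0.55 [334.2 213. ]
0.6 [334.1 214.8]
old 180 [ 96. 122. 130. 130. 126. 131. 128. 111. 108. 109. 116. 140. 149. 153.
 159. 156.]
new 200 [ 98.  99.  94.  98. 122. 133. 133. 135. 138. 140. 132. 111. 105. 109.
 120. 147. 151. 154. 156. 155. 156. 154.]
```

The bar row is about 24 px lower than when shut, so the tilt is about 0.535 rad, which agrees with the tool's 0.545. I back off further, let time pass and check that it stays.

Emit:
{"name": "servo_tool", "arguments": {"targets": [[[0, 0, -0.02], [0, 0, 0]], [[0, 0, -0.04], [0, 0, 0]], [[0, 0, -0.05], [0, 0, 0]], [[0, 0, -0.05], [0, 0, 0]], [[0, 0, -0.05], [0, 0, 0]], [[0, 0, -0.05], [0, 0, 0]], [[0, 0, -0.05], [0, 0, 0]], [[0, 0, -0.05], [0, 0, 0]]]}}

```text
time_s: 26.15
position: [0.4591, -0.078, 0.1976]
tcp_rot: [[-0.0, 0.855, 0.518], [1.0, -0.0, 0.0], [0.0, 0.518, -0.855]]
force: [-0.4, 0.4, -0.4]
opening: 0.3
```

```bash
python3 go.py .577 -.078 .145 90; python3 w.py w7; python3 - <<'E'
from h import *
from rig import eyes
n=eyes.capture("top")["pixels"];print(n[200:222,334:341].mean(2).astype(int).mean(1).round())
E
```

```text
t 26.15 pos [ 0.4591 -0.078   0.1976] yaw 90.0 j [-36.7  11.5 128.8  53.8  22.6 -84.1] F [-0.38  0.43 -0.39] M [-0.021  0.215  0.046] op 0.2996670332033268
tool shift [-1.00e-04  7.36e-02  1.06e-01] z-axis [ 5.180e-01  4.000e-04 -8.554e-01]
tool turn z 0.0
[ 98.  97.  93.  97. 121. 133. 132. 133. 137. 138. 132. 110. 103. 108.
 120. 146. 150. 152. 153. 154. 154. 153.]
```

View pics/w7.png

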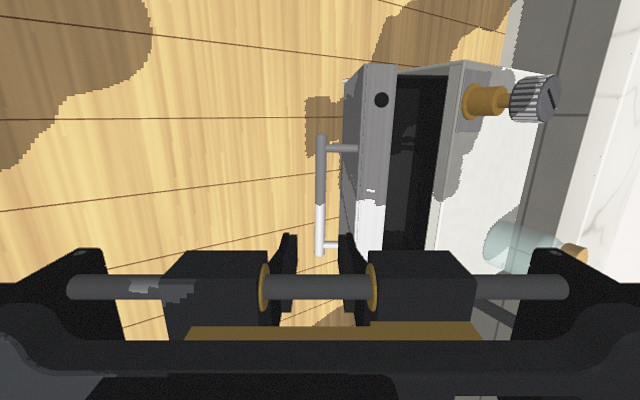

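Wrist view: the bin is still wide open, unchanged after 1 s, and the screw stands well above its barrel, with its top face centred at about (550,98). One check of the stem height from this oblique view before handing in.

```bash
python3 - <<'E'
from h import *
w=np.load("w7.npz");Pm=P(w["K"],w["T"])
def pr(x,y,z): q=Pm@np.array([x,y,z,1]);return (q[:2]/q[2]).round(1)
print("barrel top",pr(.633,.0155,.217))
for s in(0,.0085,.0105,.0118,.0125): print(s,"under",pr(.633,.0155,.219+s),"top",pr(.633,.0155,.241+s))
i=cv2.imread("pics/w7.png")[65:140,445:575];cv2.imwrite("pics/s.png",cv2.resize(i,None,fx=6,fy=6,interpolation=cv2.INTER_CUBIC)[:, :800])
E
```

```text
barrel top [501.  101.9]
0 under [503.5 101.9] top [533.  100.9]
0.0085 under [514.4 101.5] top [545.7 100.5]
0.0105 under [517.  101.4] top [548.9 100.4]
0.0118 under [518.8 101.4] top [550.9 100.3]
0.0125 under [519.7 101.3] top [552.  100.3]
```

View pics/s.png

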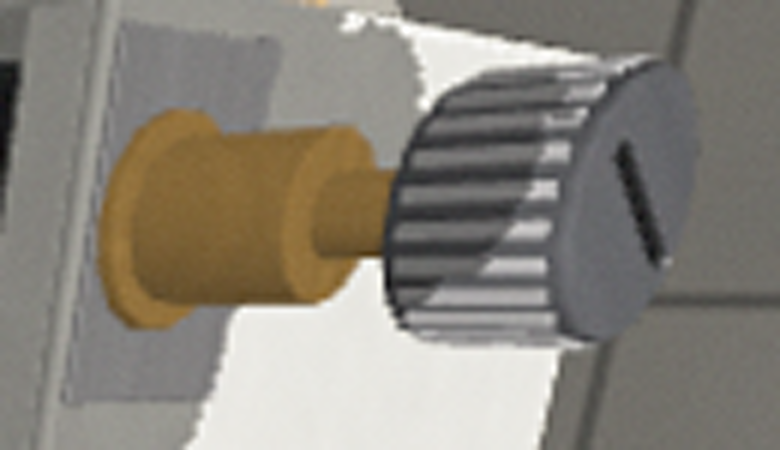

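The slot centre is at column 551.7 and the barrel's top face at 500.2 (501.0 predicted), which gives a stem of about 12.3–12.8 mm: parked at the stop. Handing in.

```bash
python3 -c "
from rig import order
print(order.hand_in())"
```

```text
the job is handed in; nothing more can be done
None
```

The job is handed in: the screw is parked up at its thread's stop and the bin is open. The hand-in itself reported no verdict.

- **Screw:** I drew it up about 9 mm until it touched the thread's underside. I then turned it counter-clockwise about 4.1 rad, climbing with the thread, until the moment about z rose to about 0.2 N m at the stop. Contact forces stayed light. After release it held by itself, and the last oblique wrist view put it at about 12.3–12.8 mm.
- **Bin:** I pulled it open by the bar handle along its arc at about 0.3 rad/s, with forces of about 5 N. The top camera gave a tilt of about 0.535 rad and the tool pose about 0.545 rad. It had not moved one second after release. That is only about 0.035 rad above the 0.5 limit, because I left it short of the 0.6 stop.
- **Surroundings:** The jar, bulb, jigger, oil bottle, shaker and bowl looked untouched in the last overview pictures. I did not look at the mug again, but the arm stayed well away from it. The arm was clear of everything at hand-in, at about 26 s of the 72 s allowed.
- **Disagreement:** The first height estimates of the screw head from image pairs scattered between 0.230 and 0.254 m. I took the height from the text, and the grasp confirmed it.

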